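Take the inclined mixer's nested pot apart for washing

TASK

The bench mixer has finished its run. Take its pot apart for washing: first lift the lid off and stand it knob up in the steel tray, then draw the cup straight out of the leaning holder and stand it upright in the tray as well, beside the lid. Set both down rather than dropping them, let go of them, and leave the small bottle in the tray, and the beaker and the spatula on the bench, as they are.

Things in the scene. Friction and masses are not known exactly. Their poses are not given: they have to be found in the camera images.
- mixer: White bench mixer, fixed, footprint 230 x 170 mm, left or right of the work area. Origin on the bench directly below the centre of its holder's mouth; z up, x horizontal to its back (its front faces roughly to the robot's right). The round aluminium holder (68 mm outside, bore 50 mm wide, 50 mm deep) leans 30 degrees from vertical to the front: its axis points along (-0.5, 0, 0.866) in this frame.
- holder_mouth (a point): Centre of the holder's rim plane, 140 mm above the bench. Axes as mixer (upright, not leaning).
- guard_top (a point): Middle of the top bar of the mixer's fixed wire guard (8 mm bars, 148 mm wide). The guard stands behind the holder, parallel to its axis and 80 mm from it, up to 90 mm above the mouth along the axis. It is in the way of a tool that comes straight down, not of one leaning with the axis. Axes as mixer.
- lid_center (a point): Steel lid, 62 mm wide, 56 mm high, 105-196 g: skirt 24 mm deep (52 mm inside), 6 mm plate, black knob 20 mm in diameter and 26 mm high. Point on its axis half-way up, 28 mm above the skirt's edge, 2 mm below the knob's foot; z along the axis to the knob. Starts loose over the cup's neck, plate on the cup's rim, skirt hiding the neck down to 6 mm from the holder.
- cup_center (a point): Plain round steel cup, 46 mm outside diameter, 80 mm high, wall 3 mm, open at the top, 154-308 g. Point on its axis half-way up; z along the axis to the rim. Starts loose (2 mm play all round) in the holder with its upper 30 mm standing out of the mouth, under the lid; free once drawn 50 mm along the axis.
- tray: Shallow steel tray, fixed to the bench, 310 mm (x) by 170 mm (y), walls 4 mm thick and 16 mm high, on the other side of the work area from the mixer. Origin at the centre of its underside, its flat inner floor is 4 mm above that; z up. Its x points roughly away from the robot. Empty but for the small bottle near its far (+x) end.
- bottle_center (a point): Small amber bottle with a black cap, 44 mm diameter, 85 mm high, standing in the tray near its +x end; the point is on its axis half-way up. To be left alone.
- beaker: Clear open beaker, 64 mm diameter, 85 mm high, standing on the bench between mixer and tray; origin at the centre of its underside. To be left alone.
- spatula: Steel spatula, 170 mm long, lying flat on the bench between mixer and tray, roughly pointing away from the robot. To be left alone.

How it is judged:
On the way, in this order (a step that is already met when the one before it is completed fails the run):
1. the lid stands knob up in the tray, let go, while the cup is still in the holder (x of lid_center in the frame of tray between -0.15 and 0.15 m and y of lid_center in the frame of tray between -0.08 and 0.08 m and z of lid_center in the frame of tray between 0.024 and 0.042 m and angle between lid_center's own z axis and vertical below 0.17 rad and contact force between the fingers and lid below 0.3 N and distance between cup_center and holder_mouth below 0.03 m), for 0.2 s.
2. the cup is drawn out of the holder (distance between cup_center and holder_mouth above 0.06 m), for 0.1 s.
At the end, for the whole second after the job is handed in: Lid (knob up) and cup (mouth up) both stand inside the tray directly on its floor (within about 8 mm in height), within 0.17 rad (10 degrees) of upright, at rest and let go (x of lid_center in the frame of tray between -0.15 and 0.15 m and y of lid_center in the frame of tray between -0.08 and 0.08 m and z of lid_center in the frame of tray between 0.024 and 0.042 m and angle between each of lid_center, cup_center's own z axis and vertical below 0.17 rad and x of cup_center in the frame of tray between -0.15 and 0.15 m and y of cup_center in the frame of tray between -0.08 and 0.08 m and z of cup_center in the frame of tray between 0.036 and 0.054 m and contact force between the fingers and lid below 0.3 N and contact force between the fingers and cup below 0.3 N and linear speed of each of lid, cup below 0.02 m/s); the robot touches nothing.
It fails at once if the lid is dropped or thrown onto the tray (it comes within 15 mm of the tray's floor faster than 0.6 m/s) (x of lid_center in the frame of tray between -0.15 and 0.15 m and y of lid_center in the frame of tray between -0.08 and 0.08 m and z of lid_center in the frame of tray below 0.047 m and linear speed of lid above 0.6 m/s).
It fails at once if the cup is dropped or thrown onto the tray (it comes within 15 mm of the tray's floor faster than 0.6 m/s) (x of cup_center in the frame of tray between -0.15 and 0.15 m and y of cup_center in the frame of tray between -0.08 and 0.08 m and z of cup_center in the frame of tray below 0.059 m and linear speed of cup above 0.6 m/s).
It fails at once if the bottle, beaker or spatula is pushed more than 40 mm (distance of any of bottle_center, beaker, spatula from where it was at the start of the episode above 0.04 m).
It fails at once if the bottle or beaker is tipped by more than 0.5 rad (angle between any of bottle_center, beaker's own z axis and vertical above 0.5 rad).
It also fails if it takes over 72 s, if anything falls off the work surface, if the arm or the gripper's body presses on something with over 40 N, if the wrist force passes 120 N, or if a joint passes its speed limit or range.

ROBOT

A 6-joint arm with a two-finger parallel gripper is mounted at the origin on the work surface. World frame = base frame: x ahead of the robot, y to its left, z up, the work surface at z = 0. Lengths are in m, angles in rad, forces in N, time in s.
With the tool pointing down it reaches from about 0.425 to 0.95 m from the base axis. Payload 14.7 kg.
Tool frame: the origin (TCP) lies between the finger pads; the fingertips stand manip.tips_ahead ahead of it and the grasp point (between the pads) is the TCP (manip.tips_ahead is the distance from the TCP to the fingertips, in m); z points along the fingers, y is the direction in which the jaws open and shut (so a half turn about z gives the same grasp; the last joint's range is limited). The gripper opens to 85 mm and grips with 20 to 120 N. Pads are 22 mm wide; open, the fingers measure 114 mm over their backs; the gripper's body (76 mm by 85 mm) begins 54 mm behind the grasp point. The pads swing forward as they close: fully open they stand 13 mm farther back than shut.
Start: joints at [1.128, 0.48, 1.596, -0, 1.065, -0.047], TCP at [0.251, 0.6, 0.25] pointing down, gripper open.
Joint ranges: [-2.75, 2.75], [-0.82, 2.05], [0.23, 2.67], [-1.56, 4.7], [0.09, 2.69], [-2.92, 2.92]. Speed limits (rad/s): [1.89, 1.89, 2.39, 3.01, 3.01, 3.01].

INTERFACE

Orientations are given as a unit quaternion [w, x, y, z].
In Python, from rig import manip, eyes gives the robot as it stands.
- The arm moves only by the tool step_arm, never from a script. Its argument "moves" is a list of rows, each a list of 2 entries, a list of its own where there are three numbers: the shift along the tool's x, y, z in m, then the turn, a rotation vector about the tool's x, y, z in rad. A call has 1 to 12 rows; each row shifts and turns the commanded pose from where the row before left it, along the tool's axes as they then stand; what a row does not reach is not made up. A row lasts 1/8 s, in which the tool goes at most 62.5 mm and 10.7 degrees, less where a joint would pass 70% of its speed; a pose out of reach is approached as far as the arm can. A call is refused whole if a number of a shift passes 0.0625 or a number of a turn 0.188, either way. A call with a gripper value outside its range is refused whole. "jaw" is the finger opening in m, from 0 to 0.0854, set as the call begins (left out, the last holds). The fingers move at their own pace and stop on an object; the grip force is fixed at half the most. Time passes only in rows, so rows that do not move let the fingers close. It gives the time, the measured TCP pose, the force and the opening at its end, in the units of the state.
- manip.get_state(): the state, without advancing time (a new reading comes with each control period).
- eyes.grab_frame(name): name is "scene" or "top" or "wrist"; returns a dict with "image" (384x512x3 uint8, red, green, blue), "depth" (384x512 float32, m along the optical axis (not along the pixel's ray), 0 where there is no reading), "camera_matrix" (3x3 intrinsics, pixels), "R" (3x3) and "t" (3): a world point X has camera coordinates R X + t; the wrist camera has in their place "tool_from_camera" (4x4, takes a point from camera to tool coordinates, whose origin is the TCP and whose axes are the flange's). Camera axes: x right, y down, z forward; pixel columns grow to the right and rows downward; lengths in m; the calibration is good to about 2 mm. A picture is of the moment at which its call begins: read the wrist's pose just before it.
- manip.close_job(): hands the job in, once; it reports no verdict.
The state is a dict: "time_s": time; "joint_positions": joint angles; "joint_velocities": joint speeds; "effort": joint torques, N m; "position": TCP position; "tool_rot": TCP orientation; "contact_force": force on the tool from outside, world axes, zero at the start; "ft_torque": the same for the moment, N m; "grip_width": finger opening in m.
Only numpy, scipy, OpenCV 4.12 (cv2) and the standard library are available. Lean on these libraries where they do the work, as an engineer would, in place of code of your own. Each camera call takes 0.05 s, during which the arm holds its last target.

## Working session

There is one attempt and no reset: what is moved stays moved. The work goes in short steps, Python scripts to look and compute and a tool call to move; the robot and the scene stay as the last step left them, time stands still between calls to the robot, and variables do not carry over. Pictures are saved under pics/ and viewed, and the job is handed in when it is done.

Besides the shell and the picture viewer there is one more tool, called after "Request:" by a JSON object that holds its "op" and its "data". step_arm: Moves the arm, as the interface text tells. Its arguments: {"type":"object","properties":{"moves":{"type":"array"},"jaw":{"type":"number"}},"required":["moves"]}

```bash
ls; mkdir -p pics; python3 - <<'E'
from rig import manip, eyes
import cv2, numpy as np
print(manip.get_state()); print(manip.tips_ahead)
for n in ["scene","top"]:
    f=eyes.grab_frame(n); np.savez(f"{n}0.npz",**{k:v for k,v in f.items()})
    cv2.imwrite(f"pics/{n}0.png",f["image"][:,:,::-1])
    print(n,f["camera_matrix"],f["R"],f["t"], (f["depth"]>0).mean())
E
```

```text
pics
{'time_s': 0.0, 'joint_positions': array([ 1.12838174e+00,  4.80862034e-01,  1.59689677e+00,  1.57911966e-05,
        1.06505800e+00, -4.65706438e-02]), 'joint_velocities': array([ 0.0001738 , -0.00057631, -0.00086954,  0.00135682, -0.00126855,
        0.00115835]), 'effort': array([-3.97283316e-05, -9.50644827e+01, -4.30177653e+01, -2.28630392e-04,
        1.22590843e-02, -4.06811318e-05]), 'position': array([0.25042227, 0.59939955, 0.24964423]), 'tool_rot': array([-1.54861663e-04,  1.96636017e-01,  9.80476365e-01, -5.92203798e-04]), 'contact_force': array([-0.28826168, -0.09495241,  0.69408298]), 'ft_torque': array([ 0.03086294, -0.03118592, -0.00035438]), 'grip_width': 0.0851565225351805}
0.019
scene [[453.68168386   0.         255.0568352 ]
 [  0.         453.68168386 184.56542318]
 [  0.           0.           1.        ]] [[-0.70734244  0.70661292 -0.01910113]
 [ 0.52291524  0.50489052 -0.68676431]
 [-0.47563255 -0.49576582 -0.72662916]] [ 0.43165002 -0.20117174  1.5842442 ] 0.9961751302083334
top [[357.60944598   0.         255.15461718]
 [  0.         357.60944598 199.9403225 ]
 [  0.           0.           1.        ]] [[ 0.02354618 -0.99948006  0.02202683]
 [-0.99569766 -0.02542083 -0.08910645]
 [ 0.08962006 -0.01983394 -0.99577852]] [-0.04272952  0.60554287  0.99877004] 0.9961700439453125
```

View pics/scene0.png

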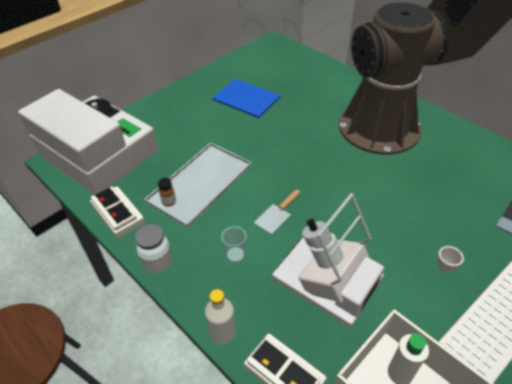

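View pics/top0.png

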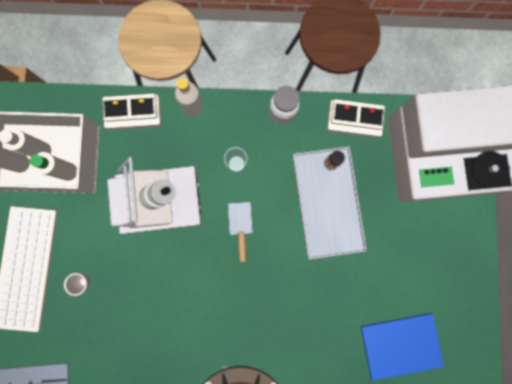

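```bash
cat > h.py <<'E'
import numpy as np, cv2
def load(n): return dict(np.load(n+".npz"))
def cloud(f):
    K=f["camera_matrix"]; d=f["depth"]; v,u=np.mgrid[0:d.shape[0],0:d.shape[1]]
    c=np.stack([(u-K[0,2])/K[0,0]*d,(v-K[1,2])/K[1,1]*d,d],-1)
    X=(c-f["t"])@f["R"]; X[d<=0]=np.nan; return X
def ray(f,u,v):
    K=f["camera_matrix"]; o=-f["R"].T@f["t"]; r=f["R"].T@np.array([(u-K[0,2])/K[0,0],(v-K[1,2])/K[1,1],1.]); return o,r
def onz(f,u,v,z):
    o,r=ray(f,u,v); return o+r*(z-o[2])/r[2]
def proj(f,X):
    c=f["R"]@np.asarray(X)+f["t"]; p=f["camera_matrix"]@c; return p[:2]/p[2]
def tri(f,a,g,b):
    o1,r1=ray(f,*a);o2,r2=ray(g,*b);r1=r1/np.linalg.norm(r1);r2=r2/np.linalg.norm(r2)
    s=np.linalg.lstsq(np.stack([r1,-r2],1),o2-o1,rcond=None)[0]
    p,q=o1+s[0]*r1,o2+s[1]*r2
    return (p+q)/2,np.linalg.norm(p-q)
E
python3 - <<'E'
from h import *
s=load("scene0");t=load("top0")
a=s["image"][180:320,260:400,::-1];b=t["image"][140:240,100:210,::-1]
cv2.imwrite("pics/c1.png",np.hstack([cv2.resize(a,(560,560),interpolation=cv2.INTER_CUBIC)]))
cv2.imwrite("pics/c2.png",cv2.resize(b,(770,700)[0:2],interpolation=cv2.INTER_CUBIC)[:600])
Xt=cloud(t);Xs=cloud(s)
for n,X,(u,v) in [("tray corner",Xt,(330,200)),("tray floor",Xs,(200,190)),("bench",Xt,(270,300)),("knobtop t",Xt,(166,191)),("knob s",Xs,(311,224)),("bottle",Xt,(338,157)),("guard",Xt,(127,165)),("beaker",Xt,(236,160)),("bench s",Xs,(150,200))]: print(n,X[v,u].round(4))
E
```

```text
tray corner [ 0.6139 -0.2489  0.0046]
tray floor [ 0.6312 -0.2175  0.0036]
bench [ 0.3213 -0.0778  0.0018]
knobtop t [0.6079 0.1903 0.1902]
knob s [0.6184 0.1973 0.1895]
bottle [ 0.7246 -0.2507  0.0897]
guard [ 7.027e-01  3.521e-01 -4.000e-04]
beaker [0.7264 0.0313 0.0013]
bench s [ 0.7646 -0.2904  0.0084]
```

View pics/c1.png

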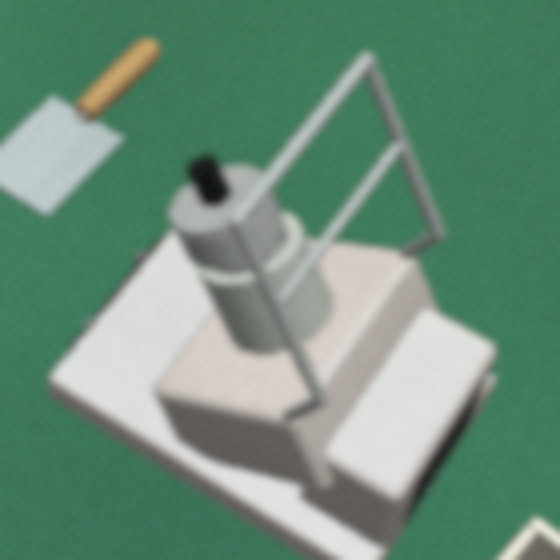

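View pics/c2.png

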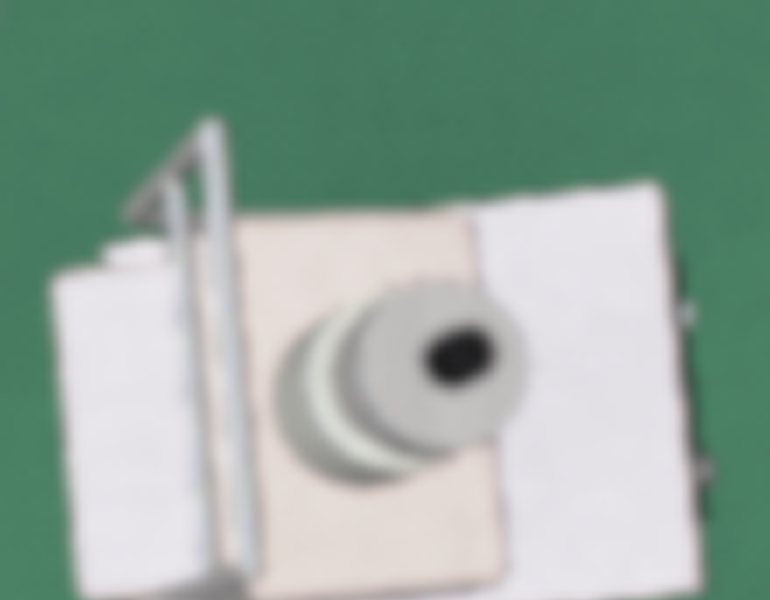

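```bash
python3 - <<'E'
from h import *
s=load("scene0");t=load("top0")
Xt=cloud(t);Xs=cloud(s)
def comp(f,roi,cond):
    g=f["image"].astype(int); m=np.zeros(g.shape[:2],np.uint8); x0,y0,x1,y1=roi
    m[y0:y1,x0:x1]=cond(g)[y0:y1,x0:x1]
    n,l,st,c=cv2.connectedComponentsWithStats(m); i=1+np.argmax(st[1:,4]); return l==i,st[i],c[i]
dark=lambda g:g.max(-1)<90
ks=comp(s,(295,210,325,240),dark);kt=comp(t,(150,175,185,205),dark)
print(ks[1:],kt[1:])
print("knob tri",tri(s,ks[2],t,kt[2]))
print("knob depth",np.nanmedian(Xs[ks[0]],0),np.nanmedian(Xt[kt[0]],0))
cv2.imwrite("pics/c3.png",cv2.resize(t["image"][140:240,100:210,::-1],(660,600),interpolation=cv2.INTER_CUBIC))
bottle=comp(t,(320,140,350,175),lambda g:g.max(-1)<110);print("bottle",bottle[1:],np.nanmedian(Xt[bottle[0]],0))
# tray
hsv=cv2.cvtColor(t["image"],cv2.COLOR_RGB2HSV)
m=comp(t,(280,130,380,270),lambda g:((g[...,1]-g[...,0])<15))
c=max(cv2.findContours(m[0].astype(np.uint8),0,2)[0],key=cv2.contourArea)
r=cv2.minAreaRect(c);bx=cv2.boxPoints(r);print(r)
P=np.array([onz(t,*p,0.012) for p in bx]);print(P.round(4),[np.linalg.norm(P[i]-P[(i+1)%4]).round(4) for i in range(4)])
print(P.mean(0))
# points on tray floor
F=Xt[m[0]];F=F[(F[:,2]<.03)];print("floor centroid",np.nanmean(F,0),np.nanmedian(F[:,2]))
E
```

```text
(array([307, 219,  10,  12,  87], dtype=int32), array([311.47126437, 224.28735632])) (array([161, 187,   9,   8,  50], dtype=int32), array([165.04, 190.5 ]))
knob tri (array([0.61083585, 0.19451875, 0.17918512]), np.float64(0.0018240898986142966))
knob depth [0.61682816 0.19822618 0.18720939] [0.60928157 0.19217602 0.19037602]
bottle (array([327, 151,  17,  17, 195], dtype=int32), array([335.18974359, 158.82051282])) [ 0.72020991 -0.24454584  0.08730724]
((328.9070739746094, 202.21392822265625), (105.71729278564453, 58.39669418334961), 81.46923065185547)
[[ 0.746  -0.1344  0.012 ]
 [ 0.777  -0.306   0.012 ]
 [ 0.47   -0.3516  0.012 ]
 [ 0.4415 -0.184   0.012 ]] [np.float64(0.1744), np.float64(0.3104), np.float64(0.17), np.float64(0.3086)]
[ 0.60861321 -0.24398132  0.012     ]
floor centroid [ 0.60107165 -0.2441318   0.00408394] 0.003410259635781685
```

View pics/c3.png

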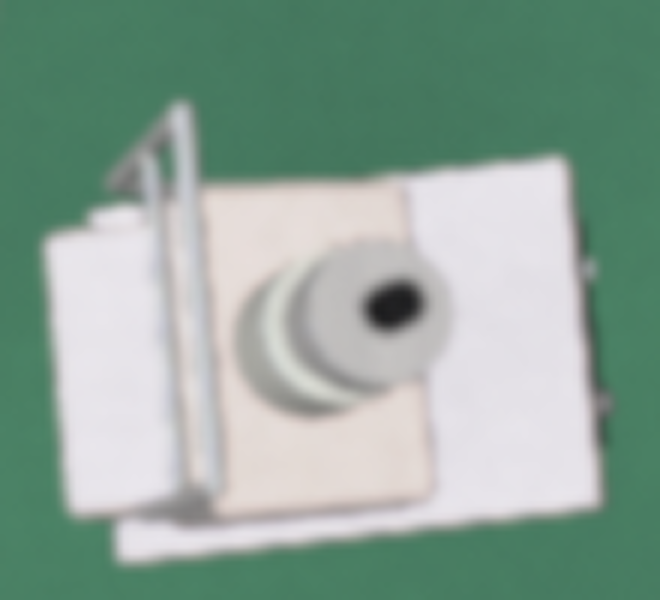

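```bash
python3 - <<'E'
from h import *
s=load("scene0");t=load("top0")
a,e1=tri(s,(319.5,234.5),t,(130.3,157.5)); b,e2=tri(s,(352,194.8),t,(135,222))
print(a,e1,b,e2,np.linalg.norm(a-b),(a+b)/2, np.arctan2(*(a-b)[1::-1]))
p=lambda x,y:(100+x/6,140+y/6)
for z in (0.01,.03): 
  q=onz(t,*p(567,157),z);r=onz(t,*p(601,505),z);w=onz(t,*p(117,563),z);print(q,r,w,np.linalg.norm(q-r),np.linalg.norm(w-r),np.arctan2(*(q-r)[1::-1]),np.arctan2(*(w-r)[1::-1])-np.pi/2)
X=cloud(t);print(X[200,190],X[205,195],X[190,170],X[185,152-10])
E
```

```text
[0.67282303 0.2585227  0.25724741] 0.002626463903405331 [0.5310013  0.23974783 0.25401617] 0.0017536301813822746 0.1430955639143222 [0.60191217 0.24913526 0.25563179] 0.1316182639700055
[0.70286217 0.15200583 0.01      ] [0.5336115  0.12912709 0.01      ] [0.50039009 0.3588644  0.01      ] 0.1707900087251308 0.23212688592980318 0.13436219615159312 0.14361057484287487
[0.69923665 0.14893671 0.03      ] [0.53324251 0.12649818 0.03      ] [0.50066031 0.35181513 0.03      ] 0.1675038562113795 0.2276605570420571 0.13436219615159326 0.14361057484287554
[0.60163213 0.15863359 0.02576374] [0.58759041 0.14370372 0.02654663] [0.61105371 0.18183405 0.18564021] [0.6323411  0.27589161 0.09773552]
```

```bash
cat >> h.py <<'E'
from scipy.spatial.transform import Rotation as Rn
def pose():
    from rig import manip
    s=manip.get_state(); q=s["tool_rot"]; return np.array(s["position"]),Rn.from_quat([q[1],q[2],q[3],q[0]]),s
PSI=0.135
mx=np.array([-np.sin(PSI),np.cos(PSI),0]); my=np.array([-np.cos(PSI),-np.sin(PSI),0])
A=-0.5*mx+np.array([0,0,.8660254])
M=np.array([0.6052,0.225,0.14])
def ori(z,y):
    z=z/np.linalg.norm(z); y=y-z*(y@z); y/=np.linalg.norm(y); return Rn.from_matrix(np.stack([np.cross(y,z),y,z],1))
YJ=-my
LEAN=ori(-A,YJ)
def DOWN(a): return ori(np.array([0,0,-1.]),np.array([np.cos(a),np.sin(a),0]))
def plan(p1,R1,N,p0=None,R0=None):
    if p0 is None: p0,R0,_=pose()
    w=(R0.inv()*R1).as_rotvec()/N; p=R0.inv().apply(np.asarray(p1)-p0)
    r=Rn.from_rotvec(w).as_matrix(); S=sum(np.linalg.matrix_power(r,k) for k in range(N))
    d=np.linalg.solve(S,p); print(N,"rows of",[d.round(4).tolist(),w.round(4).tolist()],"|d|",np.linalg.norm(d).round(4),"deg",np.degrees(np.linalg.norm(w)).round(2))
    P=p0.copy();R=R0;path=[]
    for k in range(N): P=P+R.apply(d);R=R*Rn.from_rotvec(w);path.append(P.round(3).tolist())
    print("path",path[::max(1,N//4)],path[-1])
E
python3 - <<'E'
from h import *
print(DOWN(.135).as_matrix().round(3))
plan([.60,.11,.38],DOWN(.135),12)
plan(M+.2*A,LEAN,6,np.array([.6,.11,.38]),DOWN(.135))
E
```

```text
[[-0.135  0.991  0.   ]
 [ 0.991  0.135  0.   ]
 [ 0.     0.    -1.   ]]
12 rows of [[-0.0523, -0.0041, -0.0109], [-0.0001, 0.0, 0.0867]] |d| 0.0536 deg 4.97
path [[0.297, 0.576, 0.261], [0.422, 0.481, 0.293], [0.519, 0.357, 0.326], [0.581, 0.213, 0.358]] [0.6, 0.11, 0.38]
6 rows of [[-0.0003, 0.0034, 0.0115], [0.0, 0.0873, -0.0]] |d| 0.012 deg 5.0
path [[0.603, 0.11, 0.369], [0.607, 0.111, 0.357], [0.61, 0.114, 0.346], [0.613, 0.117, 0.335], [0.616, 0.121, 0.324], [0.619, 0.126, 0.313]] [0.619, 0.126, 0.313]
```

Request:
{"op": "step_arm", "data": {"moves": [[[-0.052,-0.004,-0.018],[0,0,0.0867]],[[-0.052,-0.004,-0.018],[0,0,0.0867]],[[-0.052,-0.004,-0.018],[0,0,0.0867]],[[-0.052,-0.004,-0.018],[0,0,0.0867]],[[-0.052,-0.004,-0.018],[0,0,0.0867]],[[-0.052,-0.004,-0.018],[0,0,0.0867]],[[-0.052,-0.004,-0.008],[0,0,0.0867]],[[-0.052,-0.004,-0.008],[0,0,0.0867]],[[-0.052,-0.004,-0.005],[0,0,0.0867]],[[-0.052,-0.004,-0.005],[0,0,0.0867]],[[-0.052,-0.004,0],[0,0,0.0867]],[[-0.052,-0.004,0],[0,0,0.0867]]]}}

```text
time_s: 1.6
position: [0.599, 0.1117, 0.3839]
tool_rot: [-0.0, 0.659, 0.752, -0.0]
contact_force: [0.6, -0.2, 0.5]
grip_width: 0.0854
```

```bash
python3 - <<'E'
from h import *
p,R,s=pose();print(p,s["joint_positions"].round(3))
plan(M+.2*A,LEAN,8)
E
```

```text
[0.59900987 0.11167286 0.38394357] [ 0.135  0.32   1.515 -0.     1.307  0.003]
8 rows of [[-0.0006, 0.0027, 0.009], [0.0, 0.0655, -0.0004]] |d| 0.0094 deg 3.75
path [[0.602, 0.111, 0.375], [0.607, 0.113, 0.357], [0.612, 0.116, 0.339], [0.616, 0.122, 0.322]] [0.619, 0.126, 0.313]
```

Request:
{"op": "step_arm", "data": {"moves": [[[-0.0006,0.0027,0.009],[0,0.0655,0]],[[-0.0006,0.0027,0.009],[0,0.0655,0]],[[-0.0006,0.0027,0.009],[0,0.0655,0]],[[-0.0006,0.0027,0.009],[0,0.0655,0]],[[-0.0006,0.0027,0.009],[0,0.0655,0]],[[-0.0006,0.0027,0.009],[0,0.0655,0]],[[-0.0006,0.0027,0.009],[0,0.0655,0]],[[-0.0006,0.0027,0.009],[0,0.0655,0]],[[0,0,0],[0,0,0]],[[0,0,0],[0,0,0]]]}}

```text
time_s: 2.85
position: [0.6187, 0.1276, 0.3141]
tool_rot: [-0.195, 0.636, 0.727, 0.17]
contact_force: [0.4, -0.5, 0.3]
grip_width: 0.0857
```

```bash
cat >> h.py <<'E'
def wrist(name):
    from rig import eyes
    p,R,s=pose(); f=eyes.grab_frame("wrist"); f=dict(f)
    T=f["tool_from_camera"]; W=np.eye(4);W[:3,:3]=R.as_matrix();W[:3,3]=p
    C=np.linalg.inv(W@T); f["R"]=C[:3,:3]; f["t"]=C[:3,3]; f["p"]=p
    np.savez(name+".npz",**f); cv2.imwrite(f"pics/{name}.png",f["image"][:,:,::-1]); return f
E
python3 - <<'E'
from h import *
f=wrist("w1");p,R,s=pose();print(p,R.as_matrix().round(3),s["joint_positions"].round(3));print(f["tool_from_camera"].round(4))
for q in (0,.036,.062): print(q,proj(f,M+q*A))
print(proj(f,M+.062*A+.01*mx),proj(f,M+.062*A+.01*my))
E
```

```text
[0.61874325 0.12782752 0.31442531] [[-0.117  0.991 -0.067]
 [ 0.859  0.134  0.495]
 [ 0.499  0.001 -0.867]] [-0.12   0.456  1.592  0.529  1.28  -0.458]
[[ 3.000e-04 -9.511e-01 -3.089e-01  7.970e-02]
 [ 1.000e+00  3.000e-04  2.000e-04 -5.000e-04]
 [-1.000e-04 -3.089e-01  9.511e-01 -1.228e-01]
 [ 0.000e+00  0.000e+00  0.000e+00  1.000e+00]]
0 [254.49019155 169.36698354]
0.036 [254.51079175 178.86316405]
0.062 [254.52888129 187.20199555]
[254.52540444 175.87966921] [242.8403113  187.20399482]
```

View pics/w1.png

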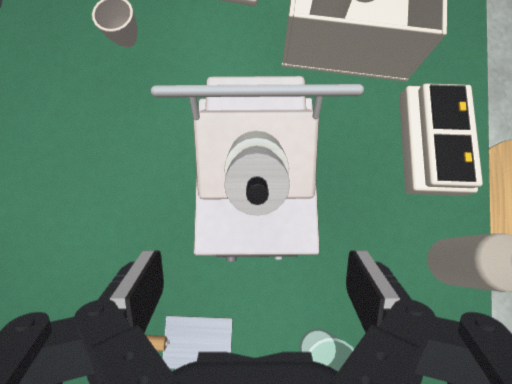

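```bash
python3 - <<'E'
from h import *
f=load("w1");g=f["image"].astype(int);hs=cv2.cvtColor(f["image"],cv2.COLOR_RGB2HSV)
m=np.zeros(g.shape[:2],np.uint8);m[165:215,235:285]=(g.max(-1)<75)[165:215,235:285]
n,l,st,c=cv2.connectedComponentsWithStats(m);i=1+np.argmax(st[1:,4]);print(st[i],c[i])
X=cloud(f);k=X[(l==i)];print("s of knob pts",np.nanpercentile((k-M)@A,[10,50,90]))
def axoff(P): d=P-M; return [(d@A).round(4),(d@np.cross(my,A)).round(4),(d@my).round(4)]
print("knob med",axoff(np.nanmedian(k,0)))
reg=X[140:225,215:300].reshape(-1,3);s=(reg-M)@A
pl=reg[(abs(s-.036)<.006)&(np.linalg.norm(reg-M-np.outer(s,A),axis=1)<.04)]
print("plate",len(pl),axoff(pl.mean(0)))
c0=pl.mean(0);nrm=np.linalg.svd(pl-c0)[2][2];print(nrm*np.sign(nrm[2]),A)
print("knobtop top-disc",axoff(np.mean(k[((k-M)@A)>.058],0)) )
# guard ends
cv2.imwrite("pics/w1c.png",cv2.resize(f["image"][120:230,200:310,::-1],(600,600),interpolation=cv2.INTER_CUBIC))
E
```

```text
[247 177  21  27 470] [256.79148936 190.44893617]
s of knob pts [0.05022256 0.06151813 0.06260535]
knob med [np.float64(0.0602), np.float64(-0.004), np.float64(-0.0018)]
plate 2708 [np.float64(0.0359), np.float64(-0.0033), np.float64(-0.002)]
[ 0.07112177 -0.50094843  0.86254992] [ 0.06729516 -0.49545067  0.8660254 ]
knobtop top-disc [np.float64(0.0617), np.float64(-0.0053), np.float64(-0.0021)]
```

View pics/w1c.png

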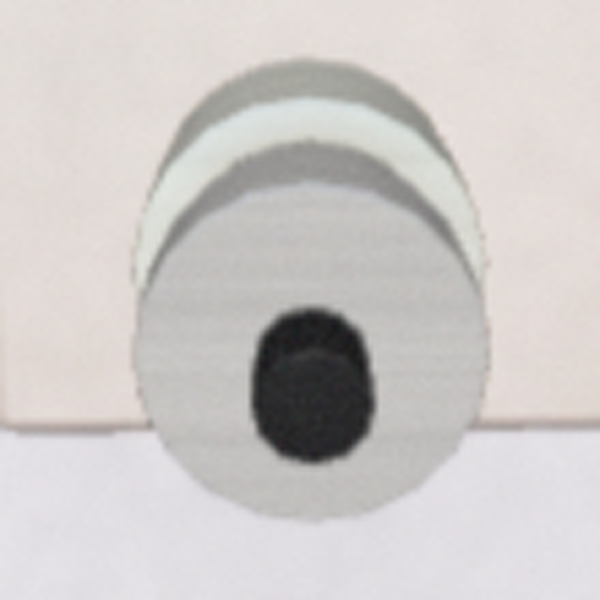

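```bash
echo 'PP=np.cross(my,A)' >> h.py; python3 - <<'E'
from h import *
print(PP,(PP@mx))
plan(M+.060*A-.0045*PP-.002*my,LEAN,8)
E
```

```text
[-0.11655863  0.85814572  0.5       ] 0.8660253999999998
8 rows of [[-0.0008, 0.0002, 0.0175], [0.0001, 0.0001, 0.0]] |d| 0.0175 deg 0.01
path [[0.618, 0.136, 0.299], [0.616, 0.152, 0.268], [0.614, 0.168, 0.236], [0.613, 0.184, 0.205]] [0.612, 0.192, 0.19]
```

Request:
{"op": "step_arm", "data": {"moves": [[[-0.0008,0.0002,0.0175],[0,0,0]],[[-0.0008,0.0002,0.0175],[0,0,0]],[[-0.0008,0.0002,0.0175],[0,0,0]],[[-0.0008,0.0002,0.0175],[0,0,0]],[[-0.0008,0.0002,0.0175],[0,0,0]],[[-0.0008,0.0002,0.0175],[0,0,0]],[[-0.0008,0.0002,0.0175],[0,0,0]],[[-0.0008,0.0002,0.0175],[0,0,0]],[[0,0,0],[0,0,0]],[[0,0,0],[0,0,0]]]}}

```text
time_s: 4.15
position: [0.6119, 0.1918, 0.1897]
tool_rot: [-0.195, 0.635, 0.727, 0.171]
contact_force: [-1.3, 0.4, 0.1]
grip_width: 0.0855
```

```bash
python3 - <<'E'
from h import *
f=wrist("w2");p,R,s=pose();d=p-M;print(p,d@A,d@PP,d@my,s["contact_force"])
E
```

```text
[0.61201357 0.191704   0.18999198] 0.060249370448320703 -0.004371007879568806 -0.0022702562291057934 [-0.0310885   0.60327607 -0.09128471]
```

View pics/w2.png

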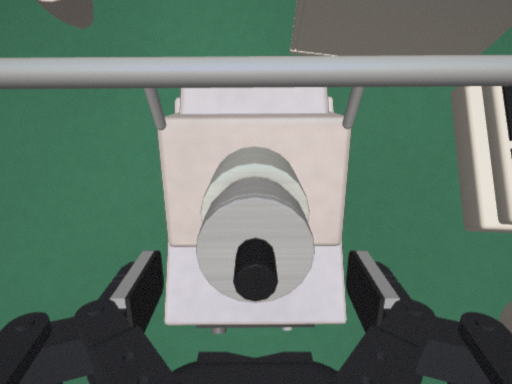

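Request:
{"op": "step_arm", "data": {"moves": [[[0,0,0],[0,0,0]],[[0,0,0],[0,0,0]],[[0,0,0],[0,0,0]],[[0,0,0],[0,0,0]],[[0,0,0],[0,0,0]],[[0,0,0],[0,0,0]],[[0,0,0],[0,0,0]],[[0,0,0],[0,0,0]]], "jaw": 0}}

```text
time_s: 5.2
position: [0.6118, 0.1918, 0.1898]
tool_rot: [-0.195, 0.635, 0.727, 0.171]
contact_force: [0.6, -1.8, 5.2]
grip_width: 0.0175
```

```bash
python3 - <<'E'
from h import *
f=wrist("w3");p,R,s=pose();d=p-M;print(p,d@A,d@PP,d@my,s["contact_force"],s["grip_width"])
E
```

```text
[0.61181372 0.19182222 0.18976033] 0.059976731983622154 -0.004362092103306629 -0.002088136740319059 [-0.50446189 -2.7571546   4.28721248] 0.017700095755028702
```

View pics/w3.png

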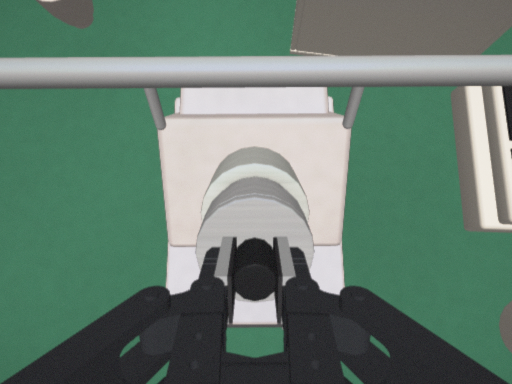

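Request:
{"op": "step_arm", "data": {"moves": [[[0,0,-0.004],[0,0,0]],[[0,0,-0.006],[0,0,0]],[[0,0,-0.01],[0,0,0]],[[0,0,-0.01],[0,0,0]],[[0,0,-0.01],[0,0,0]],[[0,0,-0.015],[0,0,0]],[[0,0,-0.015],[0,0,0]],[[0,0,-0.015],[0,0,0]],[[0,0,-0.015],[0,0,0]],[[0,0,0],[0,0,0]]]}}

```text
time_s: 6.5
position: [0.619, 0.1416, 0.2772]
tool_rot: [-0.194, 0.636, 0.727, 0.171]
contact_force: [-0.4, 0.3, -1.4]
grip_width: 0.0178
```

```bash
python3 - <<'E'
from h import *
from rig import eyes
f=wrist("w4");p,R,s=pose();d=p-M;print(p,d@A,d@PP,d@my,s["contact_force"],s["grip_width"],s["joint_positions"].round(3))
g=dict(eyes.grab_frame("scene"));cv2.imwrite("pics/s4.png",cv2.resize(g["image"][140:300,240:400,::-1],(600,600)))
# tray targets
c=np.array([.6086,-.244]);a=.155;tx=np.array([np.cos(a),np.sin(a)])
print("lid",c,"cup",c-.1*tx)
plan([.60,-.05,.26],DOWN(.155),12)
E
```

```text
[0.61853993 0.14200616 0.27642292] 0.16016277616156885 -0.004564230947777678 -0.0020483886371058645 [-0.81602598  0.30547885 -1.69622878] 0.017815858856094016 [-0.098  0.49   1.636  0.549  1.203 -0.483]
lid [ 0.6086 -0.244 ] cup [ 0.50979885 -0.25943801]
12 rows of [[-0.0156, -0.0038, -0.0031], [0.0004, -0.0437, -0.0017]] |d| 0.0163 deg 2.5
path [[0.616, 0.127, 0.271], [0.612, 0.079, 0.26], [0.607, 0.031, 0.255], [0.603, -0.018, 0.256]] [0.6, -0.05, 0.26]
```

View pics/w4.png

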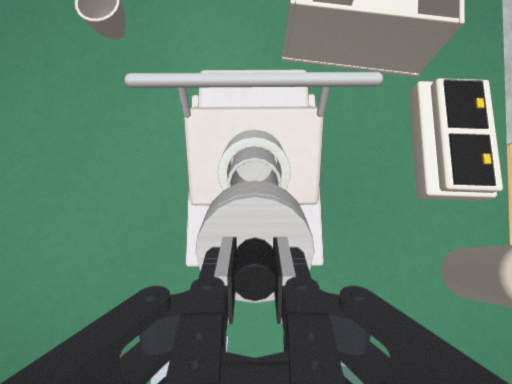

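View pics/s4.png

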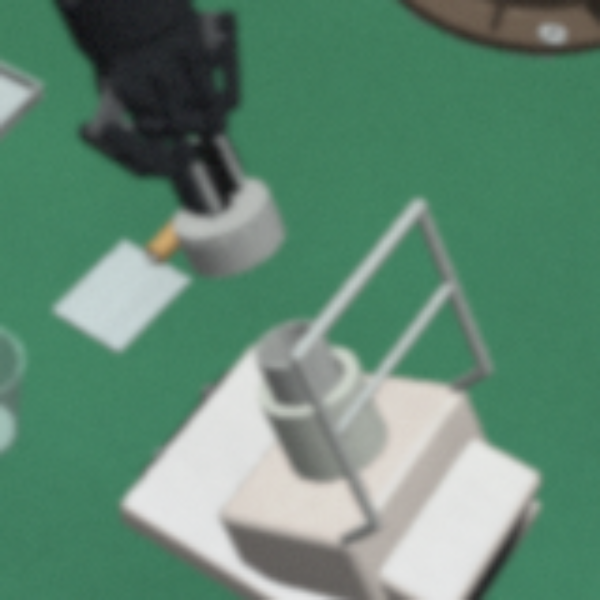

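Request:
{"op": "step_arm", "data": {"moves": [[[-0.0156,-0.0038,-0.0031],[0,-0.0437,-0.0015]],[[-0.0156,-0.0038,-0.0031],[0,-0.0437,-0.0015]],[[-0.0156,-0.0038,-0.0031],[0,-0.0437,-0.0015]],[[-0.0156,-0.0038,-0.0031],[0,-0.0437,-0.0015]],[[-0.0156,-0.0038,-0.0031],[0,-0.0437,-0.0015]],[[-0.0156,-0.0038,-0.0031],[0,-0.0437,-0.0015]],[[-0.0156,-0.0038,-0.0031],[0,-0.0437,-0.0015]],[[-0.0156,-0.0038,-0.0031],[0,-0.0437,-0.0015]],[[-0.0156,-0.0038,-0.0031],[0,-0.0437,-0.0015]],[[-0.0156,-0.0038,-0.0031],[0,-0.0437,-0.0015]],[[-0.0156,-0.0038,-0.0031],[0,-0.0437,-0.0015]],[[-0.0156,-0.0038,-0.0031],[0,-0.0437,-0.0015]]]}}

```text
time_s: 8.1
position: [0.5994, -0.0503, 0.2587]
tool_rot: [0.002, 0.651, 0.759, 0.001]
contact_force: [-0.2, -0.1, -1.2]
grip_width: 0.0183
```

```bash
python3 - <<'E'
from h import *
p,R,s=pose();print(p,R.as_matrix().round(3))
plan([.6086,-.244,.14],DOWN(.155),10)
E
```

```text
[ 0.59936052 -0.05028116  0.25874726] [[-0.152  0.988  0.003]
 [ 0.988  0.152 -0.001]
 [-0.001  0.003 -1.   ]]
10 rows of [[-0.0193, -0.0021, 0.0119], [0.0003, 0.0001, -0.0003]] |d| 0.0227 deg 0.03
path [[0.6, -0.07, 0.247], [0.602, -0.108, 0.223], [0.604, -0.147, 0.199], [0.606, -0.186, 0.176], [0.608, -0.225, 0.152]] [0.609, -0.244, 0.14]
```

Request:
{"op": "step_arm", "data": {"moves": [[[-0.0193,-0.0021,0.0119],[0.0003,0,-0.0003]],[[-0.0193,-0.0021,0.0119],[0.0003,0,-0.0003]],[[-0.0193,-0.0021,0.0119],[0.0003,0,-0.0003]],[[-0.0193,-0.0021,0.0119],[0.0003,0,-0.0003]],[[-0.0193,-0.0021,0.0119],[0.0003,0,-0.0003]],[[-0.0193,-0.0021,0.0119],[0.0003,0,-0.0003]],[[-0.0193,-0.0021,0.0119],[0.0003,0,-0.0003]],[[-0.0193,-0.0021,0.0119],[0.0003,0,-0.0003]],[[-0.0193,-0.0021,0.0119],[0.0003,0,-0.0003]],[[-0.0193,-0.0021,0.0119],[0.0003,0,-0.0003]],[[0,0,0],[0,0,0]]]}}

```text
time_s: 9.48
position: [0.6085, -0.2457, 0.1392]
tool_rot: [0.0, 0.651, 0.759, 0.0]
contact_force: [-0.4, 0.7, -1.4]
grip_width: 0.0179
```

```bash
python3 - <<'E'
from h import *
from rig import eyes
f=wrist("w5");p,R,s=pose();print(p,s["contact_force"],s["grip_width"],R.as_matrix().round(3)[:,2])
g=dict(eyes.grab_frame("scene"));np.savez("s5.npz",**g);cv2.imwrite("pics/s5.png",cv2.resize(g["image"][100:250,120:280,::-1],(640,600)))
E
```

```text
[ 0.60863355 -0.24485421  0.13977548] [ 0.19555094 -0.26973207 -1.43603609] 0.017713614187762593 [ 0.001  0.    -1.   ]
```

View pics/w5.png

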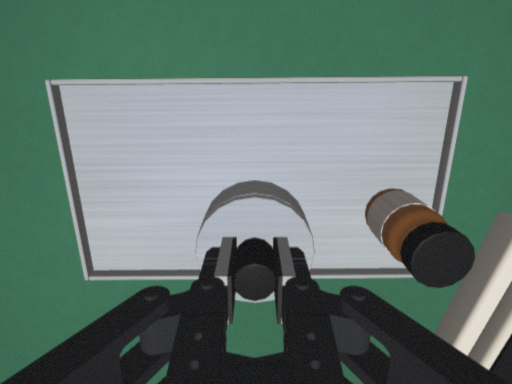

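View pics/s5.png

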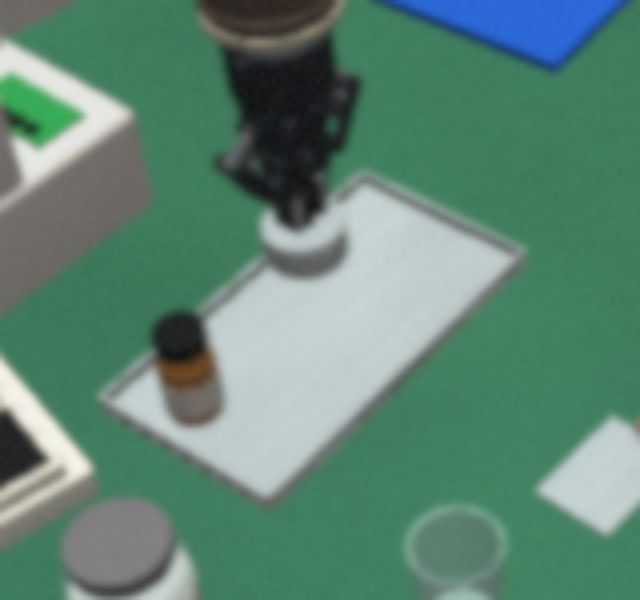

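Request:
{"op": "step_arm", "data": {"moves": [[[0,0,0.012],[0,0,0]],[[0,0,0.014],[0,0,0]],[[0,0,0.014],[0,0,0]],[[0,0,0.014],[0,0,0]],[[0,0,0.01],[0,0,0]],[[0,0,0.006],[0,0,0]],[[0,0,0.003],[0,0,0]],[[0,0,0.002],[0,0,0]],[[0,0,0],[0,0,0]],[[0,0,0],[0,0,0]]]}}

```text
time_s: 10.82
position: [0.6092, -0.2443, 0.0658]
tool_rot: [0.001, 0.65, 0.76, 0.001]
contact_force: [0.6, 1.2, -1.9]
grip_width: 0.0179
```

Request:
{"op": "step_arm", "data": {"moves": [[[0,0,0.002],[0,0,0]],[[0,0,0.002],[0,0,0]],[[0,0,0],[0,0,0]]]}}

```text
time_s: 11.2
position: [0.6089, -0.2442, 0.0612]
tool_rot: [0.001, 0.65, 0.76, 0.0]
contact_force: [-0.0, 0.0, -1.3]
grip_width: 0.0177
```

Request:
{"op": "step_arm", "data": {"moves": [[[0,0,0.0015],[0,0,0]],[[0,0,0.0015],[0,0,0]],[[0,0,0],[0,0,0]]]}}

```text
time_s: 11.58
position: [0.609, -0.2441, 0.0583]
tool_rot: [0.001, 0.65, 0.76, 0.0]
contact_force: [0.4, 0.1, -0.4]
grip_width: 0.0182
```

Request:
{"op": "step_arm", "data": {"moves": [[[0,0,0.001],[0,0,0]],[[0,0,0],[0,0,0]]]}}

```text
time_s: 11.82
position: [0.6091, -0.2442, 0.0575]
tool_rot: [0.001, 0.65, 0.76, 0.0]
contact_force: [0.9, 0.9, -1.0]
grip_width: 0.0178
```

Request:
{"op": "step_arm", "data": {"moves": [[[0,0,0.001],[0,0,0]],[[0,0,0.001],[0,0,0]],[[0,0,0],[0,0,0]]]}}

```text
time_s: 12.2
position: [0.6092, -0.2439, 0.0571]
tool_rot: [0.001, 0.65, 0.76, 0.001]
contact_force: [-6.9, 7.5, 25.4]
grip_width: 0.0179
```

Request:
{"op": "step_arm", "data": {"moves": [[[0,0,-0.0015],[0,0,0]],[[0,0,0],[0,0,0]]]}}

```text
time_s: 12.45
position: [0.6093, -0.2441, 0.0573]
tool_rot: [0.001, 0.65, 0.76, 0.001]
contact_force: [-0.4, 4.4, 8.1]
grip_width: 0.0179
```

Request:
{"op": "step_arm", "data": {"moves": [[[0,0,0],[0,0,0]],[[0,0,0],[0,0,0]],[[0,0,0],[0,0,0]],[[0,0,0],[0,0,0]],[[0,0,0],[0,0,0]],[[0,0,-0.005],[0,0,0]],[[0,0,-0.02],[0,0,0]],[[0,0,-0.03],[0,0,0]],[[0,0,-0.04],[0,0,0]],[[0,0,-0.04],[0,0,0]],[[0,0,-0.03],[0,0,0]]], "jaw": 0.06}}

```text
time_s: 13.82
position: [0.6092, -0.2443, 0.2256]
tool_rot: [0.002, 0.65, 0.76, 0.001]
contact_force: [0.1, -0.7, 0.1]
grip_width: 0.0604
```

```bash
python3 - <<'E'
from h import *
from rig import eyes
f=wrist("w6");p,R,s=pose();print(p,s["contact_force"],s["grip_width"])
g=dict(eyes.grab_frame("scene"));cv2.imwrite("pics/s6.png",cv2.resize(g["image"][100:250,120:280,::-1],(640,600)))
X=cloud(f);g=f["image"].astype(int)
k=X[(X[...,2]>.052)&(X[...,2]<.07)&(np.linalg.norm(X[...,:2]-[.609,-.244],axis=-1)<.03)];print("knobtop",len(k),np.median(k,0))
k=X[(X[...,2]>.024)&(X[...,2]<.044)&(np.linalg.norm(X[...,:2]-[.609,-.244],axis=-1)<.04)]
c=k.mean(0);n=np.linalg.svd(k-c)[2][2];print("plate",len(k),np.median(k,0),n)
plan([.62,.09,.36],DOWN(.135),8)
plan(M+.2*A,LEAN,8,np.array([.62,.09,.36]),DOWN(.135))
E
```

```text
[ 0.61062374 -0.24497186  0.22927264] [ 2.17328234 -1.09305045  4.47033151] 0.05996272333548279
knobtop 353 [ 0.6090162  -0.24401777  0.05920724]
plate 2423 [ 0.60816941 -0.24033747  0.03333931] [-0.0013348   0.01115553  0.99993688]
8 rows of [[0.0412, 0.0073, -0.0167], [0.0009, 0.0005, 0.0025]] |d| 0.045 deg 0.15
path [[0.611, -0.203, 0.244], [0.613, -0.119, 0.277], [0.616, -0.036, 0.31], [0.618, 0.048, 0.343]] [0.62, 0.09, 0.36]
8 rows of [[0.0031, 0.0004, 0.0068], [0.0, 0.0654, -0.0]] |d| 0.0075 deg 3.75
path [[0.62, 0.093, 0.353], [0.62, 0.101, 0.34], [0.62, 0.11, 0.328], [0.619, 0.12, 0.318]] [0.619, 0.126, 0.313]
```

View pics/w6.png

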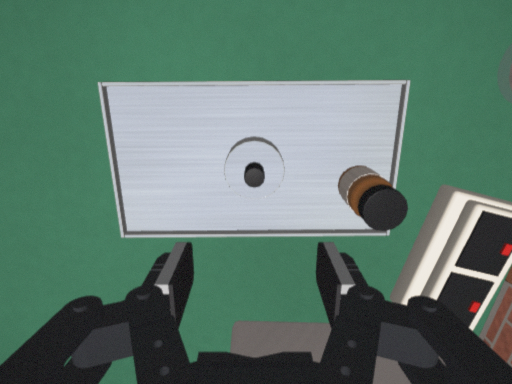

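View pics/s6.png

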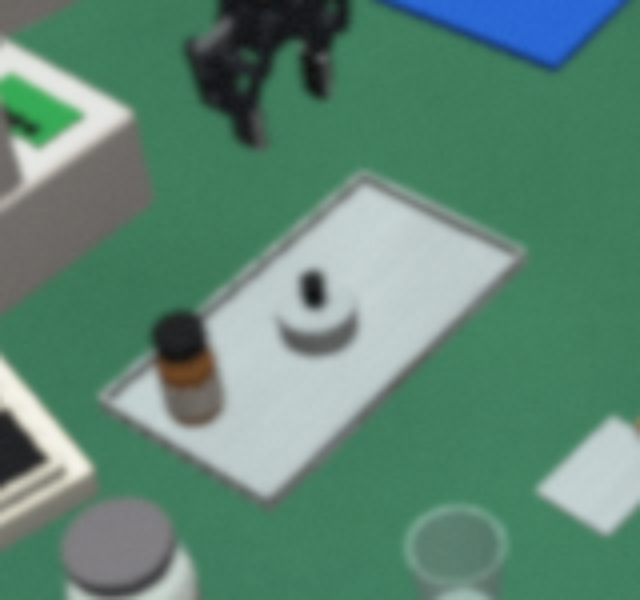

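Request:
{"op": "step_arm", "data": {"moves": [[[0.0412,0.0073,-0.0167],[0,0,0.0025]],[[0.0412,0.0073,-0.0167],[0,0,0.0025]],[[0.0412,0.0073,-0.0167],[0,0,0.0025]],[[0.0412,0.0073,-0.0167],[0,0,0.0025]],[[0.0412,0.0073,-0.0167],[0,0,0.0025]],[[0.0412,0.0073,-0.0167],[0,0,0.0025]],[[0.0412,0.0073,-0.0167],[0,0,0.0025]],[[0.0412,0.0073,-0.0167],[0,0,0.0025]]], "jaw": 0.0854}}

```text
time_s: 14.92
position: [0.6179, 0.0918, 0.3567]
tool_rot: [0.001, 0.658, 0.753, 0.001]
contact_force: [1.9, 0.0, -0.1]
grip_width: 0.0852
```

```bash
python3 - <<'E'
from h import *
p,R,s=pose();print(p)
plan(M+.2*A,LEAN,8)
E
```

```text
[0.61792722 0.09178262 0.35666035]
8 rows of [[0.0029, 0.0007, 0.0063], [0.0002, 0.0655, 0.0]] |d| 0.007 deg 3.75
path [[0.618, 0.095, 0.35], [0.619, 0.102, 0.338], [0.619, 0.11, 0.327], [0.619, 0.12, 0.318]] [0.619, 0.126, 0.313]
```

Request:
{"op": "step_arm", "data": {"moves": [[[0.0029,0.0006,0.0063],[0,0.0655,0]],[[0.0029,0.0006,0.0063],[0,0.0655,0]],[[0.0029,0.0006,0.0063],[0,0.0655,0]],[[0.0029,0.0006,0.0063],[0,0.0655,0]],[[0.0029,0.0006,0.0063],[0,0.0655,0]],[[0.0029,0.0006,0.0063],[0,0.0655,0]],[[0.0029,0.0006,0.0063],[0,0.0655,0]],[[0.0029,0.0006,0.0063],[0,0.0655,0]],[[0,0,0],[0,0,0]],[[0,0,0],[0,0,0]]]}}

```text
time_s: 16.18
position: [0.6187, 0.1243, 0.3127]
tool_rot: [-0.194, 0.635, 0.728, 0.171]
contact_force: [-0.6, 0.2, 0.1]
grip_width: 0.0855
```

```bash
python3 - <<'E'
from h import *
f=wrist("w7");p,R,s=pose();print(p,R.as_matrix().round(3))
X=cloud(f);d=X-M;sA=d@A;r=np.stack([d@PP,d@my],-1)
rad=np.linalg.norm(r,axis=-1)
for lo,hi,R1 in ((.026,.034,.035),(-.004,.004,.04)):
    m=(sA>lo)&(sA<hi)&(rad<R1); q=r[m]
    print(m.sum(),"s",np.median(sA[m]),"off extents",q.min(0),q.max(0))
    # circle fit
    c,rr=cv2.minEnclosingCircle(q.astype(np.float32)[:,None]); print(c,rr)
cv2.imwrite("pics/w7c.png",cv2.resize(f["image"][110:240,190:320,::-1],(600,600),interpolation=cv2.INTER_CUBIC))
E
```

```text
[0.61875055 0.12448244 0.3127995 ] [[-0.118  0.991 -0.065]
 [ 0.859  0.135  0.494]
 [ 0.499  0.002 -0.867]]
491 s 0.029410572224614958 off extents [-0.02454172 -0.02421507] [0.02114948 0.02065435]
(-0.001599402166903019, -0.0019650186877697706) 0.023082710802555084
1218 s -0.00047513050330667134 off extents [-0.03014491 -0.03513886] [0.03370739 0.03196951]
(-0.00011952114437008277, -0.001835242030210793) 0.03393160551786423
```

View pics/w7c.png

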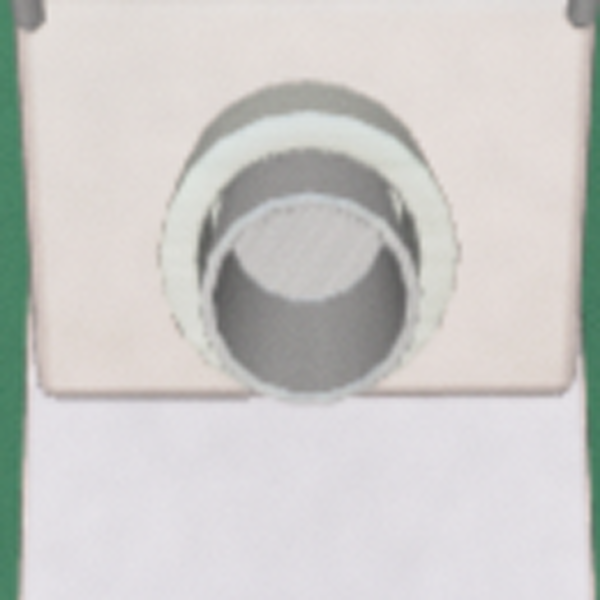

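```bash
python3 - <<'E'
from h import *
plan(M+.024*A-.0012*PP-.002*my,LEAN,10)
E
```

```text
10 rows of [[0.0, 0.0002, 0.0176], [0.0002, 0.0001, 0.0001]] |d| 0.0176 deg 0.02
path [[0.618, 0.133, 0.298], [0.616, 0.151, 0.267], [0.614, 0.168, 0.236], [0.612, 0.186, 0.206], [0.61, 0.204, 0.175]] [0.609, 0.212, 0.16]
```

Request:
{"op": "step_arm", "data": {"moves": [[[0,0.0002,0.0176],[0,0,0]],[[0,0.0002,0.0176],[0,0,0]],[[0,0.0002,0.0176],[0,0,0]],[[0,0.0002,0.0176],[0,0,0]],[[0,0.0002,0.0176],[0,0,0]],[[0,0.0002,0.0176],[0,0,0]],[[0,0.0002,0.0176],[0,0,0]],[[0,0.0002,0.0176],[0,0,0]],[[0,0.0002,0.0176],[0,0,0]],[[0,0.0002,0.0176],[0,0,0]],[[0,0,0],[0,0,0]],[[0,0,0],[0,0,0]]]}}

```text
time_s: 17.73
position: [0.6093, 0.2119, 0.16]
tool_rot: [-0.194, 0.635, 0.728, 0.171]
contact_force: [0.1, 0.6, -0.1]
grip_width: 0.0855
```

```bash
python3 - <<'E'
from h import *
f=wrist("w8");p,R,s=pose();d=p-M;print(d@A,d@PP,d@my,s["contact_force"])
E
```

```text
0.024399030278829444 -0.0017420475053865313 -0.0024963543445114876 [ 0.00944387 -0.0758977  -0.14430225]
```

View pics/w8.png

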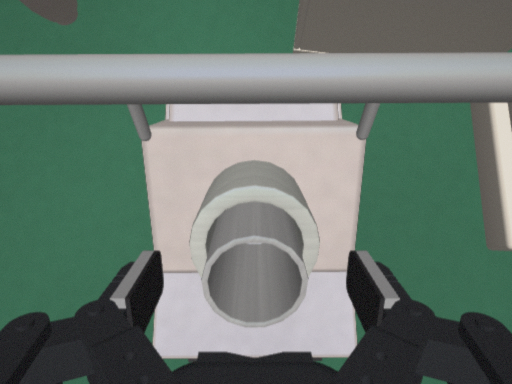

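Cup rim is centred between the pads (rim centre about (255,280), pads at columns 160 and 348). Closing.

Request:
{"op": "step_arm", "data": {"moves": [[[0,0,0],[0,0,0]],[[0,0,0],[0,0,0]],[[0,0,0],[0,0,0]],[[0,0,0],[0,0,0]],[[0,0,0],[0,0,0]],[[0,0,0],[0,0,0]],[[0,0,0],[0,0,0]]], "jaw": 0}}

```text
time_s: 18.65
position: [0.6094, 0.2115, 0.1605]
tool_rot: [-0.194, 0.635, 0.728, 0.171]
contact_force: [-1.5, -6.2, 8.7]
grip_width: 0.0447
```

Request:
{"op": "step_arm", "data": {"moves": [[[0,0,-0.004],[0,0,0]],[[0,0,-0.006],[0,0,0]],[[0,0,-0.008],[0,0,0]],[[0,0,-0.01],[0,0,0]]]}}

```text
time_s: 19.15
position: [0.611, 0.1977, 0.1845]
tool_rot: [-0.194, 0.635, 0.728, 0.171]
contact_force: [-0.8, 0.7, -1.3]
grip_width: 0.0443
```

```bash
python3 - <<'E'
from h import *
f=wrist("w9");p,R,s=pose();d=p-M;print(d@A,d@PP,d@my,s["contact_force"],s["grip_width"])
E
```

```text
0.05375256383957356 -0.0017042215263209023 -0.0026172788419317325 [ 0.94010785 -0.31270741 -0.21030991] 0.04477020031059138
```

View pics/w9.png

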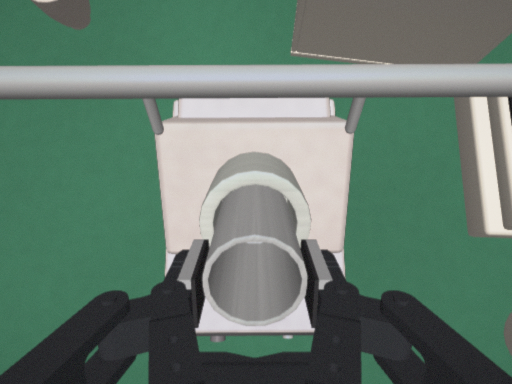

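Request:
{"op": "step_arm", "data": {"moves": [[[0,0,-0.01],[0,0,0]],[[0,0,-0.012],[0,0,0]],[[0,0,-0.015],[0,0,0]],[[0,0,-0.015],[0,0,0]],[[0,0,-0.02],[0,0,0]],[[0,0,-0.02],[0,0,0]],[[0,0,-0.02],[0,0,0]],[[0,0,0],[0,0,0]]]}}

```text
time_s: 20.2
position: [0.6193, 0.1416, 0.2828]
tool_rot: [-0.193, 0.635, 0.728, 0.172]
contact_force: [0.6, 0.5, -1.8]
grip_width: 0.0444
```

```bash
python3 - <<'E'
from h import *
f=wrist("w10");p,R,s=pose();d=p-M;print(p,d@A,d@PP,d@my,s["contact_force"],s["grip_width"])
X=cloud(f);T=R.inv().apply((X-p).reshape(-1,3)).reshape(X.shape)
m=(T[...,2]>-.03)&(T[...,2]<.08)&(abs(T[...,1])<.019)&(abs(T[...,0])<.03)
print("nearest along tool z pct",np.percentile(T[...,2][m],[1,5,50,95]),"x",np.percentile(T[...,0][m],[1,99]))
plan([.56,-.03,.30],DOWN(.155),12)
E
```

```text
[0.61868639 0.14208475 0.28168466] 0.16469050072543434 -0.0018829859853603942 -0.002204090829627375 [-0.71877675  0.36219693 -1.41088485] 0.044565491565995576
nearest along tool z pct [-0.00686521 -0.00617533  0.01483035  0.06072102] x [-0.02052572  0.02299604]
12 rows of [[-0.0127, -0.0069, -0.0053], [0.0007, -0.0436, -0.0016]] |d| 0.0154 deg 2.5
path [[0.614, 0.128, 0.28], [0.599, 0.084, 0.278], [0.584, 0.041, 0.282], [0.57, -0.002, 0.291]] [0.56, -0.03, 0.3]
```

View pics/w10.png

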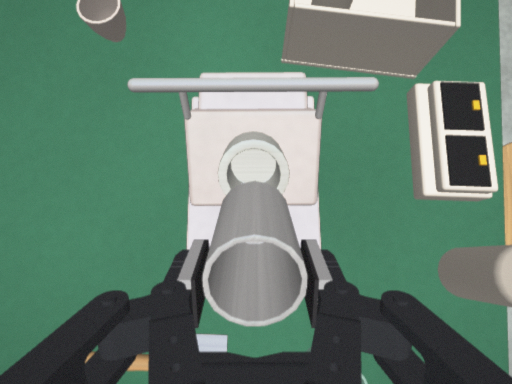

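Request:
{"op": "step_arm", "data": {"moves": [[[-0.0127,-0.0069,-0.0053],[0.0005,-0.0437,-0.0016]],[[-0.0127,-0.0069,-0.0053],[0.0005,-0.0437,-0.0016]],[[-0.0127,-0.0069,-0.0053],[0.0005,-0.0437,-0.0016]],[[-0.0127,-0.0069,-0.0053],[0.0005,-0.0437,-0.0016]],[[-0.0127,-0.0069,-0.0053],[0.0005,-0.0437,-0.0016]],[[-0.0127,-0.0069,-0.0053],[0.0005,-0.0437,-0.0016]],[[-0.0127,-0.0069,-0.0053],[0.0005,-0.0437,-0.0016]],[[-0.0127,-0.0069,-0.0053],[0.0005,-0.0437,-0.0016]],[[-0.0127,-0.0069,-0.0053],[0.0005,-0.0437,-0.0016]],[[-0.0127,-0.0069,-0.0053],[0.0005,-0.0437,-0.0016]],[[-0.0127,-0.0069,-0.0053],[0.0005,-0.0437,-0.0016]],[[-0.0127,-0.0069,-0.0053],[0.0005,-0.0437,-0.0016]]]}}

```text
time_s: 21.75
position: [0.5589, -0.0299, 0.2985]
tool_rot: [0.0, 0.65, 0.76, -0.001]
contact_force: [-1.0, -0.0, -1.4]
grip_width: 0.0448
```

```bash
python3 - <<'E'
from h import *
p,R,s=pose();print(p,s["grip_width"])
plan([.508,-.26,.20],DOWN(.155),12)
E
```

```text
[ 0.55892218 -0.02989918  0.29847121] 0.04479488601712774
12 rows of [[-0.0183, -0.0072, 0.0082], [-0.0, 0.0001, 0.0]] |d| 0.0213 deg 0.01
path [[0.555, -0.049, 0.29], [0.542, -0.107, 0.266], [0.529, -0.164, 0.241], [0.516, -0.222, 0.216]] [0.508, -0.26, 0.2]
```

Request:
{"op": "step_arm", "data": {"moves": [[[-0.0183,-0.0072,0.0082],[0,0,0]],[[-0.0183,-0.0072,0.0082],[0,0,0]],[[-0.0183,-0.0072,0.0082],[0,0,0]],[[-0.0183,-0.0072,0.0082],[0,0,0]],[[-0.0183,-0.0072,0.0082],[0,0,0]],[[-0.0183,-0.0072,0.0082],[0,0,0]],[[-0.0183,-0.0072,0.0082],[0,0,0]],[[-0.0183,-0.0072,0.0082],[0,0,0]],[[-0.0183,-0.0072,0.0082],[0,0,0]],[[-0.0183,-0.0072,0.0082],[0,0,0]],[[-0.0183,-0.0072,0.0082],[0,0,0]],[[-0.0183,-0.0072,0.0082],[0,0,0]]]}}

```text
time_s: 23.25
position: [0.5078, -0.2616, 0.2003]
tool_rot: [0.001, 0.65, 0.76, 0.0]
contact_force: [-0.1, -0.5, -1.7]
grip_width: 0.0446
```

Request:
{"op": "step_arm", "data": {"moves": [[[0,0,0.015],[0,0,0]],[[0,0,0.02],[0,0,0]],[[0,0,0.02],[0,0,0]],[[0,0,0.015],[0,0,0]],[[0,0,0.012],[0,0,0]],[[0,0,0.01],[0,0,0]],[[0,0,0.008],[0,0,0]],[[0,0,0.006],[0,0,0]],[[0,0,0.004],[0,0,0]],[[0,0,0],[0,0,0]],[[0,0,0],[0,0,0]]]}}

```text
time_s: 24.62
position: [0.5084, -0.2604, 0.0911]
tool_rot: [0.001, 0.65, 0.76, 0.0]
contact_force: [0.2, -0.4, -2.1]
grip_width: 0.0448
```

```bash
python3 - <<'E'
from h import *
from rig import eyes
f=wrist("w11");p,R,s=pose();print(p,s["contact_force"],s["grip_width"],R.as_matrix()[:,2].round(4))
g=dict(eyes.grab_frame("scene"));cv2.imwrite("pics/s11.png",cv2.resize(g["image"][100:250,120:280,::-1],(640,600)))
E
```

```text
[ 0.5083741  -0.26041975  0.09109959] [ 0.49905326 -0.3375838  -1.55193353] 0.04468674339137829 [ 1.3e-03 -9.0e-04 -1.0e+00]
```

View pics/w11.png

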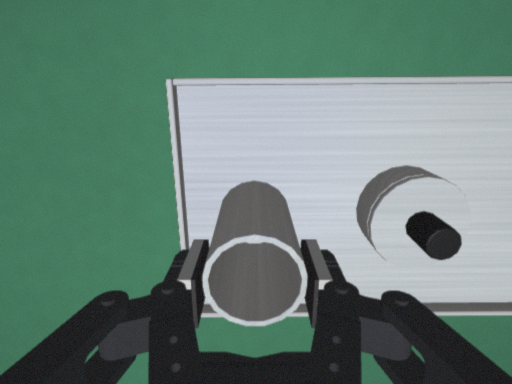

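View pics/s11.png

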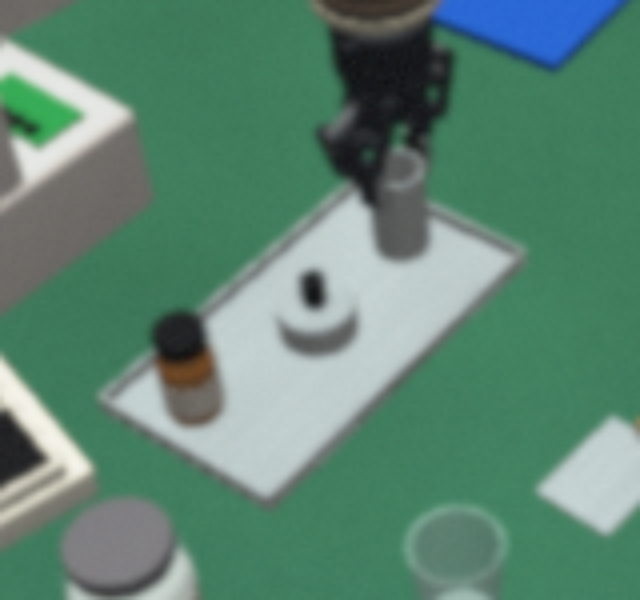

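Request:
{"op": "step_arm", "data": {"moves": [[[0,0,0.004],[0,0,0]],[[0,0,0.004],[0,0,0]],[[0,0,0.003],[0,0,0]],[[0,0,0.001],[0,0,0]],[[0,0,0],[0,0,0]]]}}

```text
time_s: 25.35
position: [0.5082, -0.2603, 0.0787]
tool_rot: [0.0, 0.65, 0.76, 0.0]
contact_force: [-0.6, -0.6, -1.2]
grip_width: 0.0445
```

Request:
{"op": "step_arm", "data": {"moves": [[[0,0,0.001],[0,0,0]],[[0,0,0],[0,0,0]]]}}

```text
time_s: 25.6
position: [0.5084, -0.2605, 0.0782]
tool_rot: [0.001, 0.65, 0.76, 0.0]
contact_force: [-2.7, -0.1, 3.7]
grip_width: 0.045
```

Request:
{"op": "step_arm", "data": {"moves": [[[0,0,0.001],[0,0,0]],[[0,0,0],[0,0,0]]]}}

```text
time_s: 25.85
position: [0.5084, -0.2606, 0.078]
tool_rot: [0.001, 0.65, 0.76, 0.0]
contact_force: [-6.0, 1.4, 23.0]
grip_width: 0.0446
```

Contact with the floor. Ease off 1 mm, open slightly first, then withdraw.

Request:
{"op": "step_arm", "data": {"moves": [[[0,0,-0.0012],[0,0,0]],[[0,0,0],[0,0,0]]]}}

```text
time_s: 26.1
position: [0.5084, -0.2604, 0.0782]
tool_rot: [0.001, 0.65, 0.76, 0.0]
contact_force: [-0.2, -1.1, 6.0]
grip_width: 0.0447
```

Request:
{"op": "step_arm", "data": {"moves": [[[0,0,0],[0,0,0]],[[0,0,0],[0,0,0]],[[0,0,0],[0,0,0]],[[0,0,0],[0,0,0]],[[0,0,-0.005],[0,0,0]],[[0,0,-0.02],[0,0,0]],[[0,0,-0.03],[0,0,0]],[[0,0,-0.04],[0,0,0]],[[0,0,-0.04],[0,0,0]],[[0,0,-0.03],[0,0,0]],[[0,0,0],[0,0,0]],[[0,0,0],[0,0,0]]], "jaw": 0.07}}

```text
time_s: 27.6
position: [0.5078, -0.2601, 0.2428]
tool_rot: [0.0, 0.65, 0.76, -0.0]
contact_force: [-0.6, 0.2, -0.7]
grip_width: 0.07
```

```bash
python3 - <<'E'
from h import *
from rig import eyes
f=wrist("w12");p,R,s=pose();print(p,s["contact_force"],s["grip_width"])
g=dict(eyes.grab_frame("scene"));cv2.imwrite("pics/s12.png",g["image"][:,:,::-1])
X=cloud(f);c=np.array([.6086,-.244]);a=.155;tx=np.array([np.cos(a),np.sin(a)]);ty=np.array([-tx[1],tx[0]])
def tr(q): d=np.array(q[:2])-c; return (d@tx).round(4),(d@ty).round(4),round(float(q[2]),4)
m=(X[...,2]>.078)&(X[...,2]<.09)&(np.linalg.norm(X[...,:2]-[.508,-.26],axis=-1)<.035)
q=X[m];cc,r=cv2.minEnclosingCircle(q[:,:2].astype(np.float32)[:,None]);cn=q.mean(0);print("cup rim",m.sum(),tr([*cc,np.median(q[:,2])]),r,np.linalg.svd(q-cn)[2][2])
m=(X[...,2]>.052)&(X[...,2]<.07)&(np.linalg.norm(X[...,:2]-[.609,-.244],axis=-1)<.03);print("knob",m.sum(),tr(np.median(X[m],0)))
s0=load("scene0")["image"].astype(int);d=abs(g["image"].astype(int)-s0).max(-1)
for n,(x0,y0,x1,y1) in dict(bottle=(155,172,180,212),beaker=(215,222,252,265),spat=(250,185,304,235)).items(): print(n,"changed px",(d[y0:y1,x0:x1]>40).sum())
E
```

```text
[ 0.50761365 -0.25992237  0.24230225] [ 0.24918628  0.23110479 -1.12416157] 0.07014842474523732
cup rim 562 (np.float64(-0.1021), np.float64(-0.0001), 0.083) 0.022995533421635628 [ 0.00193837 -0.01271768  0.99991725]
knob 338 (np.float64(-0.0009), np.float64(-0.0001), 0.0591)
bottle changed px 0
beaker changed px 0
spat changed px 10
```

View pics/s12.png

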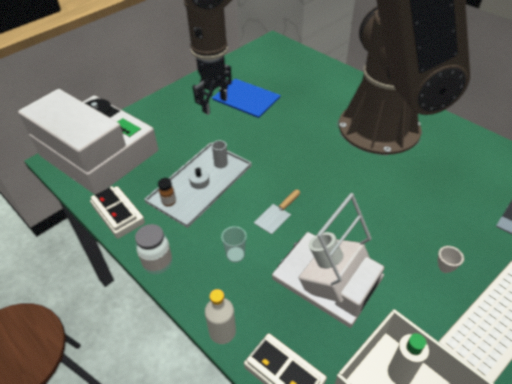

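View pics/w12.png

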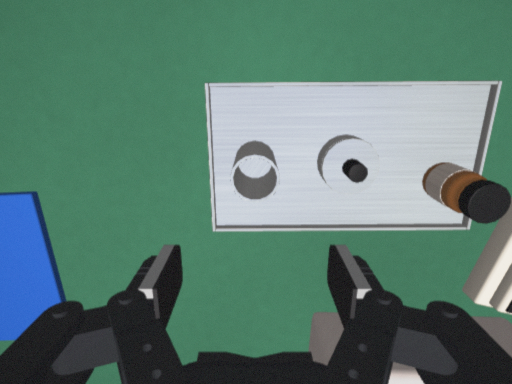

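Cup, lid and bottle all stand in the tray, the gripper is clear of them, and the holder is empty. Handing in.

```bash
python3 -c "
from rig import manip
print(manip.close_job())"
```

```text
the job is handed in; nothing more can be done
None
```

I lifted the lid off along the holder's leaning axis and stood it knob up in the tray. I then drew the cup straight out along the same axis, set it upright beside the lid, let go, and handed the job in at about 28 s.

**Last checks, from the wrist and scene cameras:**

| Item | Position in tray frame (x, y) | Height | Tilt |
|---|---|---|---|
| Lid | (-0.001, 0.000) m | knob top at z 59 mm (60 mm expected) | plate within about 0.01 rad of level, checked just after setting it down |
| Cup | (-0.102, 0.000) m | rim at z 83 mm (84 mm expected) | rim within about 0.01 rad of level |

- **Setting down:** both were pressed onto the floor with about 23–25 N before I eased off and opened the gripper, so neither was dropped. The highest wrist force I saw was about 27 N.
- **Other objects:** the bottle and beaker look unchanged in the scene image. The spatula's area differs from the first picture by 10 pixels, which I take to be noise or a shadow since the arm never came near it.
- **Gripper:** it ended clear of everything, about 0.24 m above the bench.

No check failed. The hand-in reported no verdict.

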